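Clip the little pail into the snap hook

ROBOT

A 6-joint arm with a two-finger parallel gripper is mounted at the origin on a cart in front of the work surface, level with it; the furniture and walls round the work are solid. World frame = base frame: x ahead of the robot, y to its left, z up, the work surface at z = 0. Lengths are in m, angles in rad, forces in N, time in s.
With the tool pointing down it reaches from about 0.275 to 0.85 m from the base axis. Payload 19 kg.
Tool frame: the origin (TCP) lies between the finger pads, 19 mm behind the fingertips; this is the grasp point; z points along the fingers, y is the line along which they close (so a half turn about z gives the same grasp; the last joint's range is limited). The gripper opens to 85 mm and grips with 20 to 120 N. Pads are 22 mm wide; open, the fingers measure 114 mm over their backs; the gripper's body (76 mm by 85 mm) begins 54 mm behind the grasp point. The pads swing forward as they close: fully open they stand 13 mm farther back than shut.
Start: joints at [-1.299, 0.15, 1.437, -0, 1.554, -0.134], TCP at [0.227, -0.528, 0.25] pointing down, gripper open.
Joint ranges: [-2.8, 2.8], [-0.68, 2.1], [0.12, 2.68], [-1.39, 4.53], [0.16, 2.79], [-2.81, 2.81]. Speed limits (rad/s): [1.89, 1.89, 2.22, 3.01, 3.01, 3.01].

INTERFACE

Orientations are given as a 3x3 rotation matrix whose columns are the frame's x, y, z axes.
In Python, from rig import robot, vision, spotter gives the robot as it stands.
- The arm moves only by the shell command python3 -m handwheel 'ROWS' [OPENING] [FORCE]. ROWS is text: rows parted by semicolons, each of 4 numbers parted by spaces: the shift along the tool's x, y, z normalised to -1 to 1, where 1 is 200 mm, then the turn about the tool's z normalised to -1 to 1, where 1 is pi rad. In form: tx ty tz spin; .... A call has 1 to 20 rows; each row is the pose to reach, as a shift and turn from the pose commanded when the call began, along the tool's axes at that moment, turning the shorter way round; what a row does not reach only later rows make up. A row lasts 1/12 s, in which the tool goes at most 41.7 mm and 7.16 degrees, less where a joint would pass 70% of its speed; a pose out of reach is approached as far as the arm can. A call with a number of a shift or a turn outside -1 to 1 is refused whole. A call with a gripper value outside its range is refused whole. OPENING is the opening, from -1 (shut) to 1 (fully open), so that 0 is half open, set as the call begins (- or left out, the last holds). The fingers move at their own pace and stop on an object; FORCE is the grip in N (left out, the last holds). Time passes only in rows, so rows that repeat a pose let the fingers close. It gives the time, the measured TCP pose, the force, the opening and the grip force at its end, in the units of the state.
- robot.get_state(): the state, without advancing time (a new reading comes with each control period).
- vision.capture(name): name is "scene" or "top" or "wrist"; returns a dict with "color" (480x640x3 uint8, red, green, blue), "camera_matrix" (3x3 intrinsics, pixels), "extrinsics" (4x4, takes a point from camera to world coordinates); the wrist camera has in their place "tool_from_camera" (4x4, takes a point from camera to tool coordinates, whose origin is the TCP and whose axes are the flange's). Camera axes: x right, y down, z forward; pixel columns grow to the right and rows downward; lengths in m; the calibration is good to about 2 mm. A picture is of the moment at which its call begins: read the wrist's pose just before it. There is no depth.
- robot.sign_off(): hands the job in; it is judged then, once.
Trained networks look in a picture, given as the dict that the camera call returned (one of the last four; its "shot" number tells which), for a name from the list of things; names that differ only in an ending like _2 or _b are one class to them, and where a whole thing is asked for, a point or a joint stands for the part that bears it (a point fixed in the world has none). Each returns a list of dicts, best first, with "p" (0 to 1); they miss things now and then, are a little off and sometimes report something else, mostly with a low value. They report only what shows in the picture. A call takes as long as a camera call.
- spotter.outline_of(target, picture): "pixels" (480x640 bool, what is visible of it) and "uv" ([column, row] in pixels, amid what is visible of it).
- spotter.spot_point(target, picture): "uv" ([column, row] in pixels: a listed point, or the origin of a listed thing).
The state is a dict: "t": time; "joints": joint angles; "qvel": joint speeds; "tau": joint torques, N m; "tcp_pos": TCP position; "orientation": TCP orientation; "wrist_force": force on the tool from outside, world axes, zero at the start; "ft_torque": the same for the moment, N m; "gripper_width": opening from 0.0 (shut) to 1.0 (fully open); "grasp_force": force on a finger pad.
Only numpy, scipy, OpenCV 4.12 (cv2) and the standard library are available. Lean on these libraries where they do the work, as an engineer would, in place of code of your own. Each camera call takes 0.05 s, during which the arm holds its last target. There are 200 camera calls.

TASK

Pick up the small green pail by its strap handle and clip it into the snap hook on the stand: feel for the hook's tip, press the top bar of the handle gently down past the sprung gate until the gate has snapped shut above it, and let the pail hang upright in the bottom of the hook. Never press hard on the hook (about 5 N opens the gate, 15 N is too much), keep the gripper itself off the stand and hook, and leave the other things on the worktop where they are.

Things in the scene. Friction and masses are not known exactly. Their poses are not given: they have to be found in the camera images.
- pail: Small green tapered pail, 59 mm across, 50 mm tall, 100 to 180 g. Origin: centre of underside, z up. A rigid steel strap handle rises from its rim: two flat straps, 12 mm wide along the pail's x, 3 mm thick, at y = +-23.5 mm (50 mm over both), vertical from z = 80 to 130 mm, flared below, joined on top by a bar along y. Grip from above, closing along y on the straps' outer faces at their top.
- crown (a point): Middle of the handle's top bar, on its axis: (0, 0, 130 mm) of the pail. The bar is round, 6 mm thick, straight along the pail's y, with 44 mm free between the straps and 77 mm open height below it down to the rim. With the fingers on the straps (TCP about level with the bar) its middle stays free.
- stand: Fixed stand: dark base plate 130 x 120 x 14 mm (origin: centre of underside, z up), post at x = +40 mm, black clamp block on it (top z = 241 mm). A stem with a snap hook at its end points from it along the stand's -x at y = 0. The stem is clamped at an unknown, unreported setting s between 0 and 36 mm; the hook sits s further along -x than the three points of the stand.
- hinge_in (a point): Gate hinge's place if s = 0; stand frame (-52, 0, 230) mm, axes as the stand's. The hook is a J of 8 mm round steel bar in the stand's x-z plane: shank at the stem, bowl below, upturned tip (nose) at the -x end, mouth upward, closed by the gate. Everything of it is at most 18 mm wide in y; shank and stem reach no higher than 4 mm above the hinge axis.
- nose_in (a point): Nose's inner face (the side toward the hinge), at the height of the nose's round top, if s = 0: stand frame (-87, 0, 246) mm. The nose is an upright 8 mm bar, outer face 8 mm further along -x. It stands 13 mm above the shut gate's upper side, so the handle bar, with its axis 9 mm above the gate's axis, can be slid along -x over the gate until it touches the nose.
- bowl_in (a point): Bowl's inner floor if s = 0: stand frame (-72, 0, 203) mm; flat 8 mm to either side along x. The hook's underside is at z = 195. A handle bar resting in the bowl has its axis at z = 206, 24 mm below the shut gate's axis.
- gate (a joint): Brass gate, 6 mm round bar, level when shut (0), axis at z = 230 mm, from the hinge to its free end 34 mm off, 1 mm short of the nose. Grows in rad as the end is pushed down (stop 0.77); sprung shut, 2 to 5 N. The handle bar passes cleanly only with 1 to 4 mm between it and the nose's inner face; it is through 20 to 24 mm below the shut axis (sooner near the nose)..
- salt: Salt shaker, 44 mm across, 90 mm tall; bystander. Origin: centre of underside.
- spice: Spice jar with green cap, 46 mm across, 106 mm tall; bystander. Origin: centre of underside.
- tuna: Flat food tin, 86 mm across, 40 mm tall; bystander. Origin: centre of underside.
- timer: Green and white wind-up kitchen timer, 69 mm across, 55 mm tall; bystander. Origin: centre of underside.
- onion: Onion on the chopping board, 82 mm across; bystander.
- lemon: Lemon on the chopping board, 78 mm long; bystander.

How it is judged:
By the outcome, as a careful person would: the job done as asked, in the order asked, and still so for the second after the job is handed in, with the robot touching nothing.
It also fails if it takes over 48 s, if anything falls off the work surface, if the arm or the gripper's body presses on something with over 40 N, if the wrist force passes 120 N, or if a joint passes its speed limit or range.

## Working session

There is one attempt and no reset: what is moved stays moved. The work goes in short steps, Python scripts to look and compute and a shell command to move; the robot and the scene stay as the last step left them, time stands still between calls to the robot, and variables do not carry over. Pictures are saved under pics/ and viewed, at most 10 in all, crops included, and the job is handed in when it is done.

```bash
ls; mkdir -p pics; cat > h.py <<'E'
import numpy as np, cv2
from rig import robot, vision, spotter
def ray(pic,uv,st=None):
    K=pic["camera_matrix"]; d=np.linalg.inv(K)@np.array([uv[0],uv[1],1.])
    T=ext(pic,st); return T[:3,3],T[:3,:3]@d
def ext(pic,st=None):
    if "extrinsics" in pic: return np.array(pic["extrinsics"])
    W=np.eye(4);W[:3,:3]=np.array(st["orientation"]);W[:3,3]=st["tcp_pos"]
    return W@np.array(pic["tool_from_camera"])
def atz(pic,uv,z,st=None):
    o,d=ray(pic,uv,st); return o+d*(z-o[2])/d[2]
def tri(rays):
    A=np.zeros((3,3));b=np.zeros(3)
    for o,d in rays:
        d=d/np.linalg.norm(d);P=np.eye(3)-np.outer(d,d);A+=P;b+=P@o
    p=np.linalg.solve(A,b)
    r=[np.linalg.norm(np.cross(p-o,d/np.linalg.norm(d))) for o,d in rays]
    return p,r
def proj(pic,p,st=None):
    T=np.linalg.inv(ext(pic,st)); c=T[:3,:3]@p+T[:3,3]; q=np.array(pic["camera_matrix"])@c; return q[:2]/q[2]
E
python3 - <<'E'
from h import *
np.set_printoptions(precision=4,suppress=True)
st=robot.get_state(); print(st["t"],st["tcp_pos"],st["orientation"],st["gripper_width"])
P={}
for n in ["scene","top","wrist"]:
    P[n]=vision.capture(n); cv2.imwrite(f"pics/{n}0.png",P[n]["color"][:,:,::-1])
for t in ["pail","crown","stand","hinge_in","nose_in","bowl_in","salt","spice","tuna","timer","onion","lemon"]:
    rs=[]
    for n in ["scene","top"]:
        r=spotter.spot_point(t,P[n])
        if r: print(t,n,[(np.round(x["uv"],1),round(x["p"],2)) for x in r[:2]]); rs.append(ray(P[n],r[0]["uv"]))
    if len(rs)==2: print("   ",*tri(rs))
print(robot.get_state()["t"])
E
```

```text
pics
0.0 [ 0.2269 -0.5281  0.2494] [[ 0.9188  0.3947 -0.0003]
 [ 0.3947 -0.9188  0.0012]
 [ 0.0002 -0.0012 -1.    ]] 1.0021573884979567
pail scene [(array([310.8, 327.9]), 0.96)]
pail top [(array([370.4, 312.7]), 0.72)]
    [ 0.4154 -0.2466 -0.0078] [np.float64(0.0032595632129399114), np.float64(0.0032595632129398967)]
crown scene [(array([310.8, 281.8]), 0.55)]
crown top [(array([375.4, 310.9]), 0.71), (array([470.4, 283.9]), 0.21)]
    [ 0.4157 -0.2469  0.1374] [np.float64(0.0003922377499283639), np.float64(0.00039223774992834385)]
stand scene [(array([244.4, 263.2]), 0.74)]
stand top [(array([236. , 237.3]), 0.6)]
    [ 0.596   0.0893 -0.005 ] [np.float64(0.003216838145038083), np.float64(0.0032168381450381855)]
hinge_in scene [(array([226. , 206.7]), 0.69)]
nose_in scene [(array([219.3, 199.9]), 0.86), (array([247.3, 261.7]), 0.36)]
nose_in top [(array([206.7, 258.9]), 0.77)]
    [0.5027 0.0838 0.2569] [np.float64(0.0006236162540928467), np.float64(0.0006236162540928039)]
bowl_in scene [(array([225. , 217.2]), 0.89)]
bowl_in top [(array([213.8, 249.1]), 0.65)]
    [0.5321 0.0921 
[... 423 characters left out ...]
1654 -0.0077] [np.float64(0.0022521910202100283), np.float64(0.002252191020210118)]
timer scene [(array([415.4, 332.4]), 0.8)]
timer top [(array([447.6, 198.9]), 0.65), (array([470.8, 281.9]), 0.58)]
    [ 0.7366 -0.4627 -0.1703] [np.float64(0.03148238288031328), np.float64(0.0314823828803129)]
onion scene [(array([416. , 283.1]), 0.55)]
onion top [(array([372.5, 314. ]), 0.69), (array([446.3, 204.2]), 0.68)]
    [ 0.4531 -0.3649  0.1431] [np.float64(0.13198096793038172), np.float64(0.13198096793038142)]
lemon scene [(array([380.2, 272.9]), 0.48)]
lemon top [(array([405.8, 206.1]), 0.97)]
    [ 0.6748 -0.3321  0.0339] [np.float64(0.000269419618917874), np.float64(0.0002694196189181073)]
1.35
```

View pics/scene0.png

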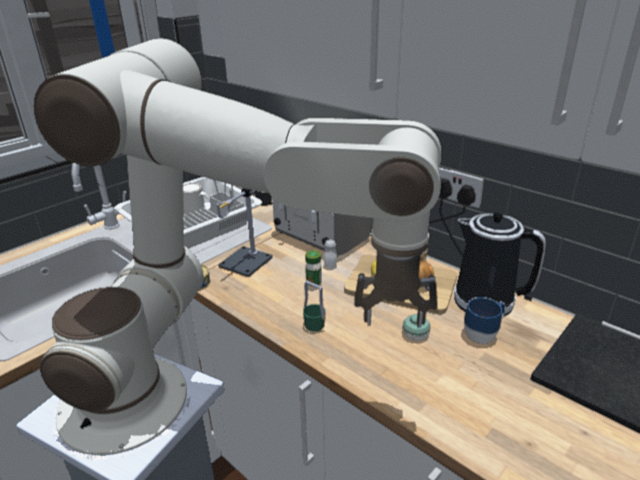

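View pics/top0.png

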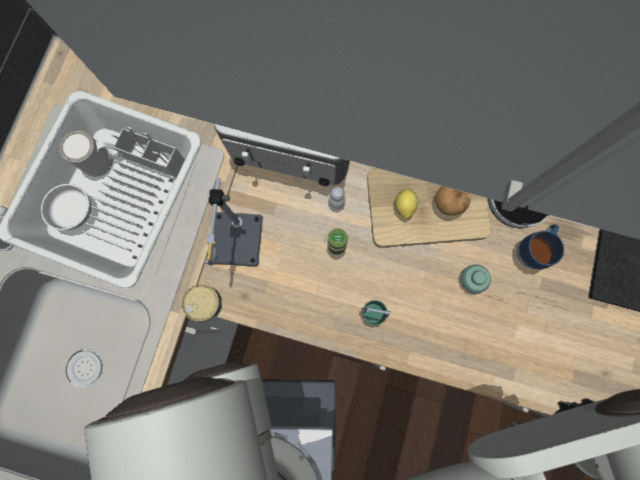

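```bash
python3 - <<'E'
from h import *
np.set_printoptions(precision=4,suppress=True)
p=vision.capture("top"); c=p["color"]
a=cv2.resize(c[180:310,180:280],None,fx=4,fy=4,interpolation=cv2.INTER_CUBIC)
b=cv2.resize(c[270:350,330:430],None,fx=4,fy=4,interpolation=cv2.INTER_CUBIC)
b=np.vstack([b,np.zeros((a.shape[0]-b.shape[0],400,3),np.uint8)])
cv2.imwrite("pics/crop1.png",np.hstack([a,b])[:,:,::-1])
print(ext(p)[:3,3],[atz(p,u,0.014)[:2] for u in [(236,240)]], [atz(p,u,0.130) for u in [(362,310),(388,312)]])
r=spotter.outline_of("stand",p)
print([(x["p"],x["uv"],x["pixels"].sum()) for x in r])
E
```

```text
[ 0.3734 -0.1479  1.1048] [array([0.5873, 0.0823])] [array([ 0.4172, -0.2188,  0.13  ]), array([ 0.4139, -0.2742,  0.13  ])]
[(0.38, [207.5, 247.3], np.int64(32))]
```

View pics/crop1.png

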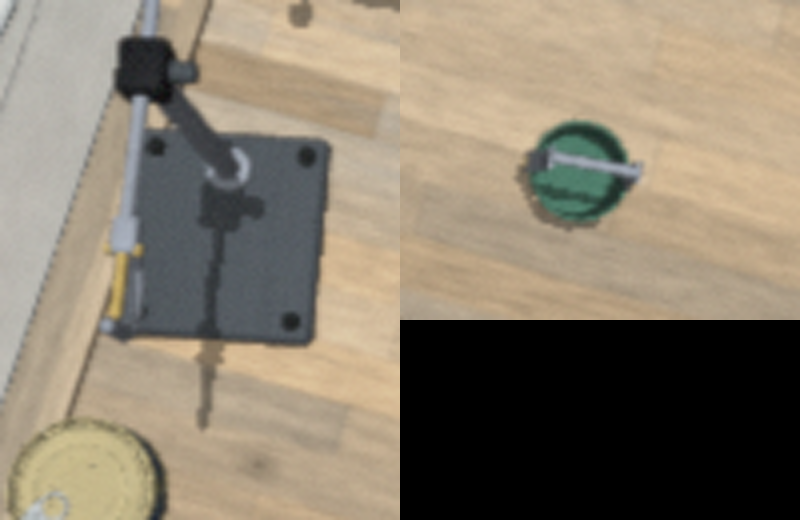

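```bash
python3 - <<'E'
from h import *
np.set_printoptions(precision=4,suppress=True)
p=vision.capture("top")
f=lambda x,y,z,ox=180,oy=180: atz(p,(ox+x/4-.4,oy+y/4-.4),z)
A=f(330,140,.014);B=f(313,343,.014);C=f(125,330,.014)
print("plate",A,B,C,np.degrees(np.arctan2(*(A-B)[1::-1])),np.linalg.norm(A-B),np.linalg.norm(B-C))
N=f(112,326,.246);H=f(125,250,.230);S=f(147,65,.236);print("nose,hinge,clamp",N,H,S,np.degrees(np.arctan2(*(S-N)[1::-1])),np.linalg.norm(N-S),np.linalg.norm(H-N))
P=f(150,155,.13,330,270);Q=f(238,172,.13,330,270);print("bar",P,Q,(P+Q)/2,np.degrees(np.arctan2(*(P-Q)[1::-1])))
sc=vision.capture("scene");
for n in ["nose_in","hinge_in","bowl_in"]: print(n,[ (x["uv"],x["p"]) for x in spotter.spot_point(n,p)])
a=cv2.resize(sc["color"][175:345,200:340],None,fx=4,fy=4,interpolation=cv2.INTER_CUBIC)[:600]
print(robot.get_state()["t"])
E
```

```text
plate [0.6526 0.0212 0.014 ] [0.5255 0.0258 0.014 ] [0.5316 0.1403 0.014 ] -2.067220752848619 0.12717290321226152 0.11464889083062067
nose,hinge,clamp [0.4998 0.0853 0.246 ] [0.5399 0.0859 0.23  ] [0.6327 0.0796 0.236 ] -2.4749515580619654 0.13345282044760307 0.04322934998405328
bar [ 0.4209 -0.2297  0.13  ] [ 0.4127 -0.2765  0.13  ] [ 0.4168 -0.2531  0.13  ] 80.08410638166362
nose_in []
hinge_in [([207.6, 240.6], 0.79)]
bowl_in [([213.2, 250.9], 0.88)]
1.7
```

```bash
python3 -m handwheel '0.71 -0.446 0 0.185;0.71 -0.446 0 0.185;0.71 -0.446 0 0.185;0.71 -0.446 0 0.185;0.71 -0.446 0 0.185;0.71 -0.446 0 0.185' 1 40
cat > w.py <<'E'
from h import *
np.set_printoptions(precision=4,suppress=True)
def todo(target,head=None):
    st=robot.get_state(); R=np.array(st["orientation"]); d=np.array(target)-st["tcp_pos"]
    s=0
    if head is not None:
        h=np.degrees(np.arctan2(R[1,1],R[0,1])); s=-(head-h)/180
    print("rows",(R.T@d)/0.2,"spin",s,"t",st["t"],"tcp",st["tcp_pos"])
E
python3 -c "
from w import *
todo((.4165,-.252,.25),-100)"
```

```text
t: 2.2
tcp_pos: [0.3238, -0.3878, 0.2505]
orientation: [[0.984, -0.181, 0.001], [-0.181, -0.984, -0.0], [0.001, 0.0, -1.0]]
wrist_force: [-1.4, 0.1, 0.3]
gripper_width: 0.999
grasp_force: 0.0
rows [ 0.3332 -0.7517  0.0026] spin -0.002241374635300354 t 2.2 tcp [ 0.3238 -0.3878  0.2505]
```

```bash
python3 -m handwheel '0.333 -0.752 0 0;0.333 -0.752 0 0;0.333 -0.752 0 0;0.333 -0.752 0 0;0.333 -0.752 0 0;0.333 -0.752 0 0;0.333 -0.752 0 0'
python3 - <<'E'
from w import *
st=robot.get_state();p=vision.capture("wrist"); c=p["color"]
print(st["tcp_pos"],p["tool_from_camera"],p["camera_matrix"])
for n in ["crown","pail"]:
    for r in spotter.spot_point(n,p)[:1]: print(n,r["uv"],r["p"],atz(p,r["uv"],.13 if n=="crown" else 0,st))
cv2.imwrite("pics/w1.png",c[:,:,::-1])
E
```

```text
t: 2.78
tcp_pos: [0.4139, -0.2543, 0.25]
orientation: [[0.985, -0.173, -0.0], [-0.173, -0.985, -0.0], [-0.0, 0.0, -1.0]]
wrist_force: [0.3, 1.1, 0.0]
gripper_width: 1.007
grasp_force: 0.0
[ 0.4139 -0.2543  0.25  ] [[-0.0001 -0.9517 -0.3071  0.078 ]
 [ 1.      0.0001 -0.0006 -0.0005]
 [ 0.0006 -0.3071  0.9517 -0.1247]
 [ 0.      0.      0.      1.    ]] [[349.2774   0.     319.7504]
 [  0.     349.2774 235.9431]
 [  0.       0.       1.    ]]
crown [316.7, 234.8] 0.56 [ 0.4143 -0.2514  0.13  ]
pail [319.0, 199.4] 0.85 [ 0.413  -0.2526  0.    ]
```

View pics/w1.png

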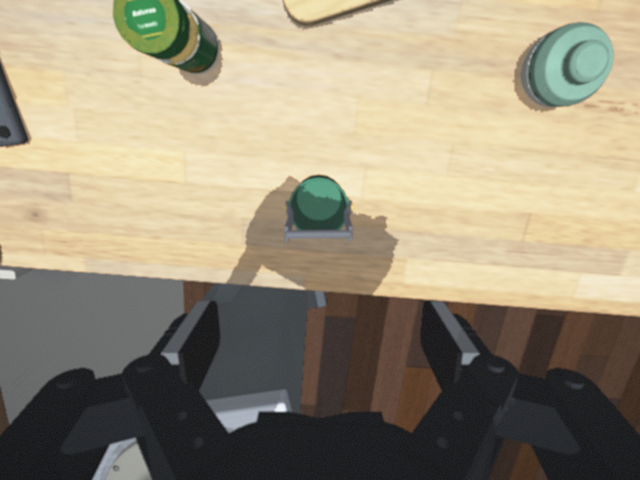

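```bash
python3 -m handwheel '0 -0.003 0.2 0;0 -0.003 0.4 0;0 -0.003 0.5 0;0 -0.003 0.595 0;0 -0.003 0.595 0;0 -0.003 0.595 0;0 -0.003 0.595 0' 1 40
python3 -m handwheel '0 0 0 0;0 0 0 0;0 0 0 0;0 0 0 0;0 0 0 0;0 0 0 0;0 0 0 0;0 0 0 0' -1 40
python3 - <<'E'
from w import *
p=vision.capture("wrist"); cv2.imwrite("pics/w2.png",p["color"][:,:,::-1])
st=robot.get_state();print(st["wrist_force"],st["gripper_width"],st["grasp_force"])
E
```

```text
t: 3.52
tcp_pos: [0.4143, -0.2541, 0.1323]
orientation: [[0.985, -0.175, 0.001], [-0.175, -0.985, -0.001], [0.001, 0.001, -1.0]]
wrist_force: [0.4, 0.2, 0.1]
gripper_width: 1.0
grasp_force: 0.0
t: 4.18
tcp_pos: [0.4146, -0.2533, 0.132]
orientation: [[0.985, -0.174, 0.001], [-0.174, -0.985, -0.001], [0.001, 0.001, -1.0]]
wrist_force: [-0.9, 2.0, 7.9]
gripper_width: 0.576
grasp_force: 41.1
[-0.159   1.822   7.9649] 0.5695029910738763 41.10738515853882
```

View pics/w2.png

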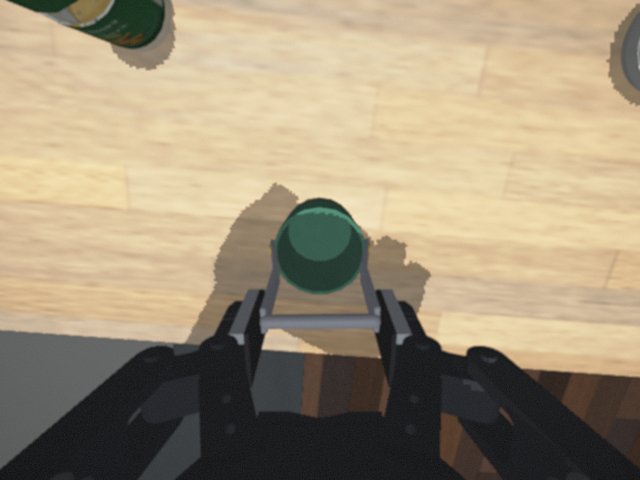

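```bash
python3 -m handwheel '0 0 -0.05 0;0 0 -0.2 0;0 0 -0.35 0;0 0 -0.5 0;0 0 -0.64 0;0 0 -0.64 0;0 0 -0.64 0;0 0 -0.64 0;0 0 -0.64 0' -1 60
python3 -c "
from w import *
todo((.41,-.08,.26),-96);todo((.41,.0885,.26),-92.3)
for i in range(4): st=robot.get_state(); vision.capture('wrist');print(st['wrist_force'],st['ft_torque'])"
```

```text
t: 4.98
tcp_pos: [0.4138, -0.2529, 0.258]
orientation: [[0.985, -0.174, -0.001], [-0.174, -0.985, 0.001], [-0.001, -0.001, -1.0]]
wrist_force: [0.5, -0.1, -2.4]
gripper_width: 0.565
grasp_force: 62.7
rows [-0.1698 -0.8481 -0.009 ] spin -0.02248095560440496 t 4.9833 tcp [ 0.4138 -0.2529  0.258 ]
rows [-0.3167 -1.6777 -0.008 ] spin -0.04303651115996053 t 4.9833 tcp [ 0.4138 -0.2529  0.258 ]
[ 0.4983 -0.0637 -2.383 ] [-0.0126  0.0035  0.0189]
[ 0.5631 -0.2382 -1.7506] [0.0055 0.0319 0.0328]
[ 0.1783  0.2708 -0.8311] [0.037  0.0124 0.0242]
[-0.3894  0.1518 -1.1924] [-0.0072  0.0328 -0.0375]
```

```bash
python3 -m handwheel '-0.03 -0.15 -0.009 0;-0.07 -0.35 -0.009 0;-0.11 -0.55 -0.009 0;-0.15 -0.75 -0.009 0;-0.17 -0.85 -0.009 -0.043;-0.17 -0.85 -0.009 -0.043;-0.17 -0.85 -0.009 -0.043'
python3 -c "
from w import *
todo((.41,.0885,.26),-92.3)"
```

```text
t: 5.77
tcp_pos: [0.4103, -0.0791, 0.2608]
orientation: [[0.999, -0.038, 0.0], [-0.038, -0.999, -0.0], [0.0, 0.0, -1.0]]
wrist_force: [-0.1, -0.3, -1.3]
gripper_width: 0.563
grasp_force: 63.0
rows [-0.0331 -0.8372  0.004 ] spin 0.0007890500216070961 t 5.7667 tcp [ 0.4103 -0.0791  0.2608]
```

```bash
python3 -m handwheel '-0.005 -0.15 0 0;-0.01 -0.35 0 0;-0.02 -0.55 0 0;-0.03 -0.7 0 0;-0.033 -0.8 0 0;-0.033 -0.837 0 0;-0.033 -0.837 0 0;-0.033 -0.837 0 0;-0.033 -0.837 0 0'
python3 - <<'E'
from w import *
st=robot.get_state();p=vision.capture("wrist"); c=p["color"]
print(st["tcp_pos"],st["wrist_force"])
for n,z in [("nose_in",.246),("hinge_in",.23),("bowl_in",.203),("stand",0)]:
    for r in spotter.spot_point(n,p)[:1]: print(n,r["uv"],r["p"],atz(p,r["uv"],z,st))
cv2.imwrite("pics/w3.png",c[:,:,::-1])
E
```

```text
t: 6.52
tcp_pos: [0.4108, 0.0864, 0.2607]
orientation: [[0.999, -0.042, -0.0], [-0.042, -0.999, -0.0], [-0.0, 0.0, -1.0]]
wrist_force: [-0.3, -0.1, -2.0]
gripper_width: 0.565
grasp_force: 63.2
[0.4108 0.0864 0.2607] [-0.2983 -0.1408 -2.0451]
nose_in [299.2, 74.3] 0.55 [0.5061 0.0905 0.246 ]
bowl_in [307.6, 54.0] 0.63 [0.5199 0.0882 0.203 ]
stand [311.9, 12.1] 0.93 [0.5905 0.0871 0.    ]
```

View pics/w3.png

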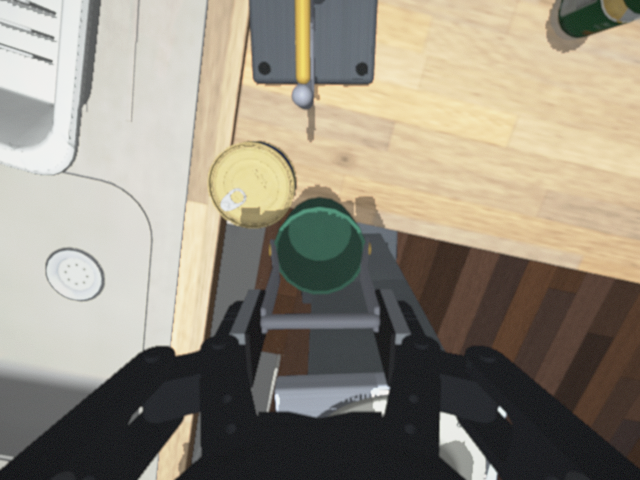

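```bash
python3 -m handwheel '0.05 -0.033 0 0;0.13 -0.033 0 0;0.21 -0.033 0 0;0.29 -0.033 0 0;0.37 -0.033 0 0;0.45 -0.033 0 0;0.51 -0.033 0 0;0.53 -0.033 0 0;0.53 -0.033 0 0;0.53 -0.033 0 0'
python3 - <<'E'
from w import *
st=robot.get_state();p=vision.capture("wrist"); c=p["color"]
print(st["tcp_pos"],st["wrist_force"])
s=vision.capture("scene")["color"][160:310,180:330]
s=cv2.resize(s,None,fx=3.2,fy=3.2,interpolation=cv2.INTER_CUBIC)
w=cv2.resize(c[240:420,160:480],(800-480,180))
w=np.vstack([w,np.zeros((300,320,3),np.uint8)])
cv2.imwrite("pics/w4.png",np.hstack([s,w])[:,:,::-1])
E
```

```text
t: 7.6
tcp_pos: [0.5163, 0.0898, 0.2607]
orientation: [[0.999, -0.041, -0.001], [-0.041, -0.999, 0.0], [-0.001, -0.0, -1.0]]
wrist_force: [-0.3, -0.4, -0.7]
gripper_width: 0.562
grasp_force: 63.2
[0.5163 0.0898 0.2607] [-0.3088 -0.4407 -0.74  ]
```

View pics/w4.png

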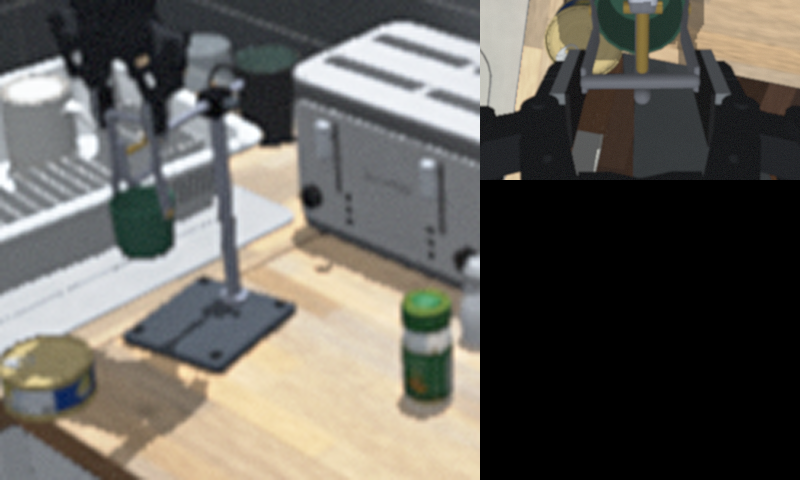

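```bash
python3 -m handwheel '0 0 0.03 0;0 0 0.06 0;0 0 0.08 0;0 0 0.09 0;0 0 0.095 0;0 0 0.095 0;0 0 0.095 0'
cat > f.py <<'E'
from w import *
F=[];X=[]
for i in range(6):
    st=robot.get_state();F.append(st["wrist_force"]);X.append(st["tcp_pos"]);vision.capture("wrist") if i<5 else 0
F=np.array(F);print("F",F.mean(0),"sd",F.std(0),"tcp",np.mean(X,0),"t",st["t"],"grip",st["grasp_force"],st["gripper_width"])
E
python3 f.py
```

```text
t: 8.28
tcp_pos: [0.5167, 0.09, 0.2419]
orientation: [[0.999, -0.04, 0.0], [-0.04, -0.999, 0.0], [0.0, -0.0, -1.0]]
wrist_force: [0.1, 0.6, -0.7]
gripper_width: 0.565
grasp_force: 63.3
F [-0.0635 -0.3322 -1.3581] sd [0.2079 0.4935 0.5973] tcp [0.5167 0.09   0.242 ] t 8.5333 grip 63.2591563090682 0.5630303776367368
```

```bash
python3 -m handwheel '-0.01 0 0 0;-0.02 0 0 0;-0.03 0 0 0;-0.03 0 0 0;-0.03 0 0 0'
python3 -m handwheel '-0.005 0 0 0;-0.005 0 0 0;-0.005 0 0 0'
python3 -m handwheel '-0.004 0 0 0;-0.004 0 0 0;-0.004 0 0 0';python3 f.py
```

```text
t: 8.95
tcp_pos: [0.5106, 0.0902, 0.2419]
orientation: [[0.999, -0.04, 0.0], [-0.04, -0.999, 0.0], [0.0, -0.0, -1.0]]
wrist_force: [0.1, -0.6, -0.8]
gripper_width: 0.562
grasp_force: 63.3
t: 9.2
tcp_pos: [0.5097, 0.0902, 0.2419]
orientation: [[0.999, -0.04, -0.0], [-0.04, -0.999, 0.0], [-0.0, -0.0, -1.0]]
wrist_force: [0.1, 0.9, -1.2]
gripper_width: 0.566
grasp_force: 63.3
t: 9.45
tcp_pos: [0.5088, 0.0903, 0.2418]
orientation: [[0.999, -0.04, -0.0], [-0.04, -0.999, 0.0], [-0.0, -0.0, -1.0]]
wrist_force: [-0.0, 1.2, -1.2]
gripper_width: 0.564
grasp_force: 63.3
F [-0.1718  0.4297 -1.5294] sd [0.5839 0.3857 0.3873] tcp [0.5089 0.0903 0.2418] t 9.7 grip 63.256353959441185 0.5642494632782193
```

```bash
for i in 1; do :; done; python3 -m handwheel '-0.004 0 0 0;-0.004 0 0 0;-0.004 0 0 0' | grep -E 'tcp|force'
python3 -m handwheel '-0.003 0 0 0;-0.003 0 0 0;-0.003 0 0 0'| grep -E 'tcp|force';python3 f.py
```

```text
tcp_pos: [0.508, 0.0903, 0.2418]
wrist_force: [0.4, 0.4, -1.7]
grasp_force: 63.3
tcp_pos: [0.5075, 0.0903, 0.2418]
wrist_force: [0.0, 0.2, -0.7]
grasp_force: 63.3
F [-0.0929 -0.1778 -1.2393] sd [0.1082 0.3044 0.4881] tcp [0.5075 0.0903 0.2418] t 10.45 grip 63.25724948197603 0.5611248775328727
```

```bash
python3 -m handwheel '-0.003 0 0 0;-0.003 0 0 0;-0.003 0 0 0'| grep -E 'tcp|force';python3 f.py
```

```text
tcp_pos: [0.5069, 0.0904, 0.2418]
wrist_force: [0.6, 0.5, -1.0]
grasp_force: 63.3
F [ 0.1731  0.2118 -1.1741] sd [0.2841 0.553  0.3432] tcp [0.5069 0.0904 0.2418] t 10.95 grip 63.257055915892124 0.5659628016373115
```

```bash
for k in 1; do :; done; python3 -m handwheel '-0.003 0 0 0;-0.003 0 0 0;-0.003 0 0 0'| grep -E 'tcp|wrist';python3 -m handwheel '-0.003 0 0 0;-0.003 0 0 0;-0.003 0 0 0'| grep -E 'tcp|wrist'
```

```text
tcp_pos: [0.5062, 0.0904, 0.2418]
wrist_force: [0.8, 0.5, -1.1]
tcp_pos: [0.5057, 0.0904, 0.2418]
wrist_force: [0.5, 0.4, -1.6]
```

```bash
python3 -m handwheel '-0.003 0 0 0;-0.003 0 0 0;-0.003 0 0 0'| grep -E 'tcp|wrist';python3 f.py
```

```text
tcp_pos: [0.5051, 0.0904, 0.2418]
wrist_force: [0.9, 0.2, -1.7]
F [ 0.8089 -0.0005 -1.4783] sd [0.2916 0.4828 0.3244] tcp [0.5051 0.0904 0.2418] t 11.95 grip 63.237517811357975 0.5617480955921368
```

```bash
python3 -m handwheel '-0.003 0 0 0;-0.003 0 0 0;-0.003 0 0 0'| grep -E 'tcp|wrist';python3 f.py
```

```text
tcp_pos: [0.5048, 0.0905, 0.2419]
wrist_force: [5.0, 1.3, -2.6]
F [ 5.2588 -0.2592 -2.4641] sd [0.548  0.8888 0.4302] tcp [0.5048 0.0904 0.2419] t 12.45 grip 63.11631001532078 0.5647285675439285
```

```bash
python3 -m handwheel '-0.003 0 0 0;-0.003 0 0 0;-0.003 0 0 0'| grep -E 'tcp|wrist';python3 f.py
```

```text
tcp_pos: [0.5046, 0.0904, 0.242]
wrist_force: [8.8, -0.2, -4.4]
F [ 9.3369 -0.1521 -3.4763] sd [0.3502 0.3985 0.4998] tcp [0.5046 0.0904 0.2419] t 12.95 grip 62.94519022107124 0.564343866488223
```

```bash
python3 -m handwheel '0.009 0 0 0;0.018 0 0 0;0.018 0 0 0;0.018 0 0 0';python3 f.py
```

```text
t: 13.28
tcp_pos: [0.5074, 0.0903, 0.2417]
orientation: [[0.999, -0.04, -0.0], [-0.04, -0.999, 0.0], [-0.0, -0.0, -1.0]]
wrist_force: [-0.5, -0.3, -1.3]
gripper_width: 0.562
grasp_force: 63.2
F [-0.0252 -0.0861 -1.2174] sd [0.359  0.2546 0.4354] tcp [0.5074 0.0903 0.2418] t 13.5333 grip 63.21869920939207 0.5592151434934922
```

Gap about 2.4 mm. Press down gently: 8 mm first, then on with force checks.

```bash
python3 -m handwheel '0 0 0.007 0;0 0 0.014 0;0 0 0.021 0;0 0 0.028 0;0 0 0.034 0;0 0 0.034 0'| grep -E 'tcp|wrist';python3 f.py
```

```text
tcp_pos: [0.5074, 0.0903, 0.2348]
wrist_force: [-1.7, -0.0, 0.7]
F [-1.4424 -0.009   0.7592] sd [0.5316 0.2851 0.3571] tcp [0.5074 0.0903 0.235 ] t 14.2833 grip 63.35500370711088 0.5638967486192669
```

```bash
python3 -m handwheel '0 0 0.006 0;0 0 0.012 0;0 0 0.018 0;0 0 0.024 0;0 0 0.024 0'| grep -E 'tcp|wrist';python3 f.py
```

```text
tcp_pos: [0.5075, 0.0903, 0.23]
wrist_force: [-0.6, -0.8, 1.2]
F [-0.68   -0.1406  0.987 ] sd [0.1908 0.4016 0.2983] tcp [0.5074 0.0903 0.2301] t 14.95 grip 63.41420441865921 0.563782178745346
```

```bash
python3 -m handwheel '0 0 0.006 0;0 0 0.012 0;0 0 0.018 0;0 0 0.025 0;0 0 0.025 0'| grep -E 'tcp|wrist';python3 f.py
```

```text
tcp_pos: [0.5073, 0.0903, 0.2249]
wrist_force: [-1.1, -0.1, 2.2]
F [-2.0229  0.0704  1.2724] sd [0.5    0.3484 0.7002] tcp [0.5073 0.0904 0.225 ] t 15.6167 grip 63.461055904626846 0.5655185495380575
```

```bash
python3 -m handwheel '0 0 0.006 0;0 0 0.012 0;0 0 0.018 0;0 0 0.025 0;0 0 0.025 0'| grep -E 'tcp|wrist';python3 f.py
```

```text
tcp_pos: [0.5073, 0.0903, 0.2199]
wrist_force: [-2.9, -0.3, 1.7]
F [-3.3966  0.0729  0.6444] sd [0.4411 0.6317 0.5918] tcp [0.5072 0.0904 0.22  ] t 16.2833 grip 63.46503954380751 0.570944148527587
```

```bash
python3 -m handwheel '0 0 0.006 0;0 0 0.012 0;0 0 0.018 0;0 0 0.025 0;0 0 0.025 0'| grep -E 'tcp|wrist';python3 f.py
```

```text
tcp_pos: [0.5071, 0.0904, 0.2147]
wrist_force: [-5.9, 0.3, -1.8]
F [-6.8601  0.677  -2.0314] sd [0.582  0.3036 0.42  ] tcp [0.5069 0.0904 0.2147] t 16.95 grip 63.24132442474365 0.5642449557519124
```

```bash
python3 -m handwheel '-0.004 0 0.002 0;-0.004 0 0.006 0;-0.004 0 0.01 0;-0.004 0 0.01 0'| grep -E 'tcp|wrist';python3 f.py
```

```text
tcp_pos: [0.5068, 0.0903, 0.213]
wrist_force: [0.2, 1.0, -1.0]
F [-0.0537  0.1989 -1.3821] sd [0.5093 0.6007 0.4833] tcp [0.5069 0.0903 0.2132] t 17.5333 grip 63.256002590060234 0.566565340995548
```

```bash
python3 -m handwheel '0.015 0 0 0;0.03 0 0 0;0.045 0 0 0;0.05 0 0 0;0.05 0 0.005 0;0.05 0 0.01 0;0.05 0 0.01 0'| grep -E 'tcp|wrist';python3 f.py
```

```text
tcp_pos: [0.5165, 0.09, 0.2109]
wrist_force: [-0.9, -0.0, -1.2]
F [-0.0673  0.2863 -1.5437] sd [0.5577 0.6203 0.3838] tcp [0.5166 0.09   0.2112] t 18.3667 grip 63.25559467077255 0.5665622870351771
```

```bash
python3 -m handwheel '0 0 0.003 0;0 0 0.005 0;0 0 0.005 0'| grep -E 'tcp|wrist';python3 f.py
```

```text
tcp_pos: [0.5166, 0.09, 0.2101]
wrist_force: [-1.3, 0.1, -0.6]
F [ 0.1106  0.1328 -1.2695] sd [0.6835 0.3466 0.349 ] tcp [0.5166 0.09   0.2102] t 18.8667 grip 63.25531706213951 0.5649092993963845
```

```bash
python3 -m handwheel '0 0 0.003 0;0 0 0.005 0;0 0 0.005 0'| grep -E 'tcp|wrist';python3 f.py
```

```text
tcp_pos: [0.5166, 0.09, 0.2091]
wrist_force: [-0.4, -0.1, -1.7]
F [ 0.1402 -0.2172 -1.4758] sd [0.5375 0.2334 0.3566] tcp [0.5166 0.09   0.2092] t 19.3667 grip 63.2552906870842 0.562974112653649
```

```bash
python3 -m handwheel '0 0 0.003 0;0 0 0.003 0;0 0 0.003 0'| grep -E 'tcp|wrist';python3 f.py
```

```text
tcp_pos: [0.5166, 0.09, 0.2085]
wrist_force: [-0.5, 0.2, -0.8]
F [-0.0336  0.1356 -1.1219] sd [0.6549 0.4217 0.5253] tcp [0.5167 0.09   0.2086] t 19.8667 grip 63.255231231451035 0.565503858468067
```

```bash
python3 -m handwheel '0 0 0.003 0;0 0 0.003 0;0 0 0.003 0'| grep -E 'tcp|wrist';python3 f.py
```

```text
tcp_pos: [0.5167, 0.09, 0.208]
wrist_force: [0.2, -0.1, -0.7]
F [ 0.1018  0.0931 -0.9214] sd [0.5452 0.3296 0.3306] tcp [0.5167 0.09   0.208 ] t 20.3667 grip 63.2614141702652 0.562098425058719
```

```bash
python3 -m handwheel '0 0 0.003 0;0 0 0.003 0;0 0 0.003 0'| grep -E 'tcp|wrist';python3 f.py
```

```text
tcp_pos: [0.5167, 0.09, 0.2077]
wrist_force: [-1.3, -0.1, 2.7]
F [-0.7594  0.0592  3.7598] sd [0.4064 0.2124 0.6276] tcp [0.5167 0.09   0.2076] t 20.8667 grip 63.81369363516569 0.5628611614137047
```

```bash
python3 -m handwheel '0 0 -0.003 0;0 0 -0.003 0;0 0 -0.003 0' - 20| grep -E 'tcp|wrist|grasp'
python3 -m handwheel '0 0 0 0;0 0 0 0;0 0 0 0;0 0 0 0;0 0 0 0;0 0 0 0;0 0 0 0' 0.7 20;  python3 f.py
python3 - <<'E'
from w import *
c=vision.capture("wrist")["color"]
s=cv2.resize(vision.capture("scene")["color"][170:290,190:290],None,fx=4,fy=4,interpolation=cv2.INTER_CUBIC)
w=c[200:480,120:520]; w=np.vstack([w,np.zeros((200,400,3),np.uint8)])
cv2.imwrite("pics/w5.png",np.hstack([s,w])[:,:,::-1])
E
```

```text
tcp_pos: [0.5166, 0.09, 0.2079]
wrist_force: [0.1, -0.4, 1.2]
grasp_force: 63.4
t: 21.7
tcp_pos: [0.5167, 0.09, 0.208]
orientation: [[0.999, -0.04, -0.0], [-0.04, -0.999, 0.0], [-0.0, -0.0, -1.0]]
wrist_force: [0.8, -0.1, -0.3]
gripper_width: 0.855
grasp_force: 0.0
F [0.1948 0.3003 0.0042] sd [0.4402 0.2294 0.3694] tcp [0.5167 0.09   0.208 ] t 21.95 grip 0.0 0.8480209485312921
```

View pics/w5.png

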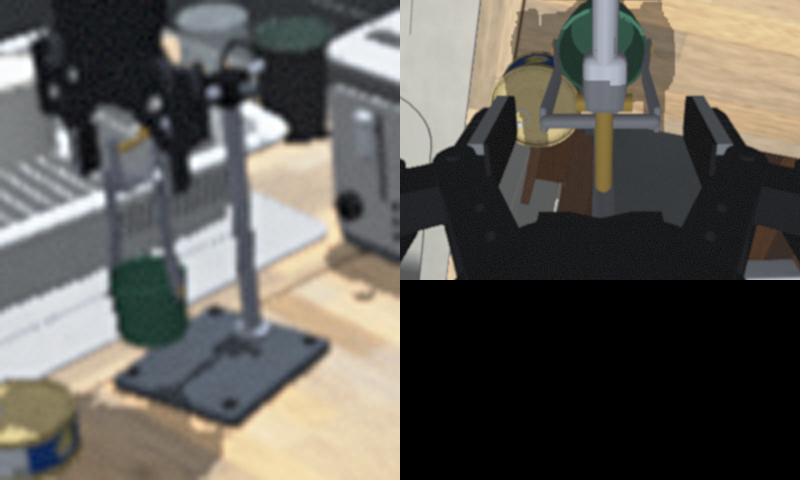

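The picture shows the bar (row 120) passing beneath the shut brass gate, the pail hanging, and the fingers clear of the straps. I'll retract straight up.

```bash
python3 -m handwheel '0 0 -0.05 0;0 0 -0.12 0;0 0 -0.2 0;0 0 -0.3 0;0 0 -0.4 0;0 0 -0.5 0;0 0 -0.6 0;0 0 -0.6 0;0 0 -0.6 0;0 0 -0.6 0;0 0 -0.6 0;0 0 -0.6 0;0 0 -0.6 0;0 0 -0.6 0;0 0 -0.6 0;0 0 -0.6 0'
python3 - <<'E'
from w import *
c=vision.capture("wrist")["color"]
s=cv2.resize(vision.capture("scene")["color"][170:290,190:290],None,fx=4,fy=4,interpolation=cv2.INTER_CUBIC)
w=c[80:480,120:520]; w=np.vstack([w,np.zeros((80,400,3),np.uint8)])
cv2.imwrite("pics/w6.png",np.hstack([s,w])[:,:,::-1])
E
```

```text
t: 23.38
tcp_pos: [0.5167, 0.09, 0.3279]
orientation: [[0.999, -0.04, -0.0], [-0.04, -0.999, 0.0], [-0.0, -0.0, -1.0]]
wrist_force: [-0.3, -0.9, 0.6]
gripper_width: 0.849
grasp_force: 0.0
```

View pics/w6.png

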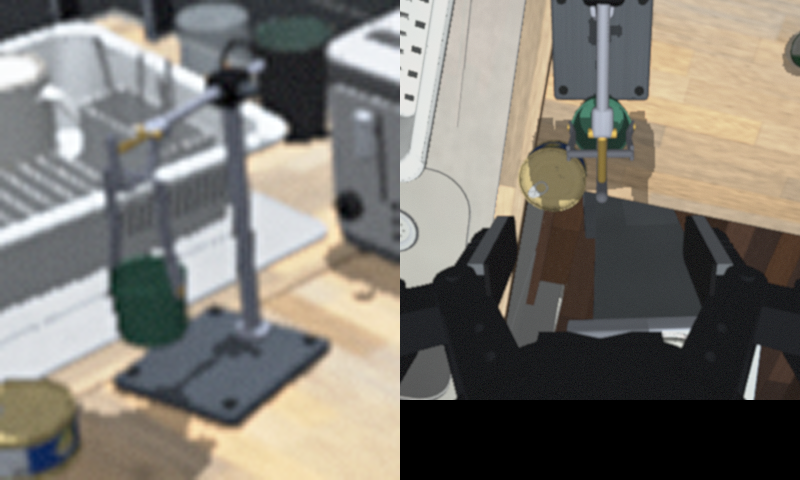

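The pail hangs upright and still in the hook, the gate is level above the bar, and the gripper is well clear.

```bash
python3 -c "
from rig import robot
print(robot.sign_off())"
```

```text
the job is handed in; nothing more can be done
None
```

The pail hangs upright in the bottom of the snap hook with the gate shut above its handle bar; I handed the job in at about 23.5 s, and the highest force I read while touching the hook was about 9 N, when feeling for the tip.

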